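# Push the row of sample racks home in the tube reader

### The job

Four tube racks stand touching in the steel infeed tray of the tube reader. Push the whole row from behind as one train, touching only the last rack and none of its tubes, until the first rack is fully home against the end stop and the row is closed up, with every rack still standing flat on the tray; then press the green start key right down and let go. Do not lift or pull any rack, leave the red stop key alone, and do not disturb the other things on the bench.

Things in the scene. Friction and masses are not known exactly. Their poses are not given: they have to be found in the camera images.
- loader: Cream bench-top tube-rack reader, fixed, 170 mm wide (x), 450 mm long (y). Origin: on the bench surface, midway across the tray; z up. Steel tray floor 18 mm above the bench, running along y from the open end at y = -215 mm to the end stop at y = +140 mm. Side guides 118 mm apart inside, centred on x = 0, stand 24 mm above the tray floor. Racks travel towards +y
- housing_top (a point): Middle of the top of the drive housing beyond the end stop, which carries both keys: loader frame (0, 187, 75) mm; housing 170 mm across (x), y = 140 to 235 mm, top 75 mm above the bench
- tunnel_top (a point): Middle of the top of the cream scanner tunnel beside the tray on the side away from the robot: loader frame (137, 85, 90) mm; it spans x = 85 to 190 mm, y = 5 to 165 mm, 90 mm high
- end_stop (a point): Middle of the end stop (upright face of the drive housing, black rubber strip) at tray-floor height; loader frame (0, 140, 18) mm, axes as the loader's
- rack_a: First rack, nearest the end stop: yellow, 115 mm long (x, across the tray), 34 mm thick (y, along the tray), 45 mm high; clear tubes with blue or yellow caps, clipped in, rise to 61 mm above its underside. 0.11 to 0.24 kg, friction about 0.2. Origin: centre of underside; axes start parallel to the loader's. Starts 50 to 120 mm short of the stop; home at loader y = 123 mm
- rack_b: Second rack, like rack_a, touching it from behind; home at loader y = 89 mm
- rack_c: Third rack, like rack_a, touching rack_b from behind; home at loader y = 55 mm
- rack_d: Last rack, like rack_a, touching rack_c from behind; home at loader y = 21 mm. Its rear face (17 mm behind its origin, towards -y) is where the row is pushed; at least 90 mm of empty tray lie behind it. The row does not tip when pushed anywhere on that face
- rack_d_tubes: The capped tubes of the last rack (part of it; same origin as rack_d), 13 mm in diameter, 45 to 61 mm above the rack's underside, at least 4 mm in from its rear face. Not to be touched, neither with the fingers nor with the gripper's body
- start_key (a joint): Travel of the green start key in m: 0 up, 0.006 right down; a spring brings it back, fully down takes about 5 N. Counts as pressed beyond 0.004
- start_key_top (a point): Centre of the top of the green start key at rest (it sinks with the key): round cap 24 mm in diameter, standing about 10 mm proud of a black collar 40 mm wide, about 97 mm above the bench, at loader x = -40 mm, y = 190 mm; press straight down
- stop_key (a joint): Travel of the red stop key in m, same kind as the start key, 90 mm beside it at loader x = +50 mm, y = 190 mm; leave alone
- spare_rack: Bystander: another such yellow rack with a few tubes, 115 x 34 mm, 61 mm high to the caps, parked on the bench beside the tray on the robot's side; long side (its x) roughly along the tray. Origin: centre of its underside
- jar: Bystander: small amber jar with white cap, 36 mm diameter, 58 mm high, standing on top of the scanner tunnel. Origin: centre of its underside
- bottle_a: Bystander: amber bottle with white cap, 68 mm diameter, 125 mm high, to the left. Origin: centre of its underside
- bottle_b: Bystander: amber bottle with white cap, 56 mm diameter, 105 mm high, to the left. Origin: centre of its underside
- beaker: Bystander: clear beaker, 70 mm diameter, 90 mm high, to the left. Origin: centre of its underside
- tube_tray: Bystander: large yellow fifty-place tube tray with capped tubes, 118 x 245 mm (x, y), 70 mm high, to the right, long side pointing away from the robot. Origin: centre of its underside
There are look-alikes about, which are no part of the job. Leave any purple or turquoise look-alike of the rack_b alone.

How it is judged (in metres and radians):
On the way, in this order (a step that is already met when the one before it is completed fails the run):
1. the row stands closed up against the end stop (y of rack_a in the frame of loader above 0.12 m and y of rack_b in the frame of loader above 0.085 m and y of rack_c in the frame of loader above 0.051 m and y of rack_d in the frame of loader above 0.017 m), for 0.2 s.
2. the green start key is pressed right down (value of joint start_key above 0.004 m), for 0.05 s.
At the end, for the whole second after the job is handed in: The first rack is within 3 mm of the end stop and every other rack within 4 mm of its place in the closed-up row; all four stand flat on the tray (tilt under 0.06 rad, not more than 5 mm off the floor) and at rest, and the start key is up again after its press (all of step 1 and angle between each of rack_a, rack_b, rack_c, rack_d's own z axis and vertical below 0.06 rad and z of each of rack_a, rack_b, rack_c, rack_d in the frame of loader below 0.023 m and linear speed of each of rack_a, rack_b, rack_c, rack_d below 0.01 m/s and value of joint start_key below 0.002 m); the robot touches nothing.
It fails at once if a rack is lifted more than 10 mm off the tray floor or tipped more than 0.25 rad (z of any of rack_a, rack_b, rack_c, rack_d in the frame of loader above 0.028 m or angle between any of rack_a, rack_b, rack_c, rack_d's own z axis and vertical above 0.25 rad).
It fails at once if the row comes apart (a gap of more than 10 mm between neighbours) (distance between rack_a and rack_b above 0.044 m or distance between rack_b and rack_c above 0.044 m or distance between rack_c and rack_d above 0.044 m).
It fails at once if the robot touches a rack other than the last, or the last one's tubes (contact force between any of the fingers, the arm and rack_a above 1 N or contact force between any of the fingers, the arm and rack_b above 1 N or contact force between any of the fingers, the arm and rack_c above 1 N or contact force between any of the fingers, the arm and rack_d_tubes above 1 N).
It fails at once if the start key is pressed before the row is home, or the red stop key is pressed ((value of joint start_key above 0.003 m and not (y of rack_a in the frame of loader above 0.12 m and y of rack_b in the frame of loader above 0.085 m and y of rack_c in the frame of loader above 0.051 m and y of rack_d in the frame of loader above 0.017 m)) or value of joint stop_key above 0.003 m).
It fails at once if another thing on the bench is disturbed (moved more than 15 mm) (distance of any of spare_rack, jar, bottle_a, bottle_b, beaker, tube_tray from where it was at the start of the episode above 0.015 m).
It also fails if it takes over 42 s, if anything falls off the work surface, if the arm or the gripper's body presses on something with over 40 N, if the wrist force passes 120 N, or if a joint passes its speed limit or range.

### The arm

A 6-joint arm with a two-finger parallel gripper is mounted at the origin on the work surface. World frame = base frame: x ahead of the robot, y to its left, z up, the work surface at z = 0. Lengths are in m, angles in degrees, forces in N, time in s.
With the tool pointing down it reaches from about 0.4 to 0.925 m from the base axis. Payload 3.4 kg.
Tool frame: the origin (TCP) lies midway between the tips of the shut fingers; the grasp point (between the pads) lies 19 mm behind it; z points along the fingers, y is the direction in which the jaws open and shut (so a half turn about z gives the same grasp; the last joint's range is limited). The gripper opens to 85 mm and grips with 20 to 120 N. Pads are 22 mm wide; open, the fingers measure 114 mm over their backs; the gripper's body (76 mm by 85 mm) begins 54 mm behind the grasp point. The pads swing forward as they close: fully open they stand 13 mm farther back than shut.
Start: joints at [-69.299, 17.578, 86.31, -0, 76.112, -4.211], TCP at [0.242, -0.522, 0.231] pointing down, gripper open.
Joint ranges: [-179.03, 179.03], [-60, 130.46], [8.19, 133.38], [-81.62, 261.62], [5.75, 156.47], [-153.77, 153.77]. Speed limits (degrees/s): [147.25, 147.25, 180, 180, 180, 180].

### API

Orientations are given as [roll, pitch, yaw] about the fixed x, y, z axes, in that order (R = Rz(yaw) Ry(pitch) Rx(roll)).
In Python, from rig import ctrl gives the robot as it stands. The module is installed in compiled form; this text tells all that it offers.
- The arm moves only by the tool jog_arm, never from a script. Its arguments are lists of equal length, an entry for each row: "dr": the turn, a rotation vector about the tool's x, y, z in degrees, a list of three; "offset": the shift along the tool's x, y, z in m, a list of three; "hand": the opening, from 0 (shut) to 1 (fully open). A call has 1 to 10 rows; each row is the pose to reach, as a shift and turn from the pose commanded when the call began, along the tool's axes at that moment; what a row does not reach only later rows make up. A row lasts 1/10 s, in which the tool goes at most 50 mm and 8.59 degrees, less where a joint would pass 70% of its speed; a pose out of reach is approached as far as the arm can. A call with a gripper value outside its range is refused whole. The fingers move at their own pace and stop on an object; "force" is the grip in N (left out, the last holds). Time passes only in rows, so rows that repeat a pose let the fingers close. It gives the time, the measured TCP pose, the force and the opening at its end, in the units of the state.
- ctrl.state(): the state, without advancing time (a new reading comes with each control period).
- ctrl.snapshot(name): name is "scene" or "top" or "wrist"; returns a dict with "img" (400x640x3 uint8, red, green, blue), "depth" (400x640 float32, m along the optical axis (not along the pixel's ray), 0 where there is no reading), "fx", "fy", "cx", "cy" (pixels), "extrinsics" (4x4, takes a point from world to camera coordinates). Camera axes: x right, y up, looking along -z (the intrinsics and any distortion apply to the point x, -y, -z); pixel columns grow to the right and rows downward; lengths in m; the calibration is good to about 2 mm. The wrist camera is an equidistant fisheye: a pixel r from the principal point sees the ray r / f radians off the axis. A picture is of the moment at which its call begins.
- ctrl.finish_job(): hands the job in, once; it reports no verdict.
The state is a dict: "t": time; "q": joint angles; "joint_velocities": joint speeds; "joint_torque": joint torques, N m; "position": TCP position; "ee_rot": TCP orientation; "ft_force": force on the tool from outside, world axes, zero at the start; "moment": the same for the moment, N m; "gripper_width": opening from 0.0 (shut) to 1.0 (fully open).
Only numpy, scipy, OpenCV 4.12 (cv2) and the standard library are available. Lean on these libraries where they do the work, as an engineer would, in place of code of your own. Each camera call takes 0.05 s, during which the arm holds its last target. There are 200 camera calls.

## Working session

There is one attempt and no reset: what is moved stays moved. The work goes in short steps, Python scripts to look and compute and a tool call to move; the robot and the scene stay as the last step left them, time stands still between calls to the robot, and variables do not carry over. Pictures are saved under pics/ and viewed, about 8 in all and at most 12, crops included, and the job is handed in when it is done.

Besides the shell and the picture viewer there is one more tool, called after "Call:" by a JSON object that holds its "name" and its "arguments". jog_arm: Moves the arm, as the interface text tells. Its arguments: {"type":"object","properties":{"dr":{"type":"array"},"offset":{"type":"array"},"hand":{"type":"array"},"force":{"type":"number"}},"required":["dr","offset","hand"]}

```bash
mkdir -p pics; cat > h.py <<'E'
import numpy as np, cv2
from rig import ctrl
def snap(n,f):
    s=ctrl.snapshot(n); cv2.imwrite(f'pics/{f}.png',cv2.cvtColor(s['img'],cv2.COLOR_RGB2BGR)); np.savez(f'{f}.npz',**s); return s
def cloud(s):
    d=s['depth']; v,u=np.mgrid[:400,:640]
    p=np.stack([(u-s['cx'])/s['fx']*d,-(v-s['cy'])/s['fy']*d,-d,np.ones_like(d)],-1)
    w=(p@np.linalg.inv(s['extrinsics']).T)[...,:3]; w[d==0]=np.nan; return w
E
python3 - <<'E'
from h import *
print(ctrl.state())
a=snap('top','top0');b=snap('scene','sc0')
for s in(a,b):print(s['fx'],s['cx'],s['cy'],s['extrinsics'].round(3).tolist())
E
```

```text
{'t': 0.0, 'q': array([-6.92990711e+01,  1.76219978e+01,  8.63823881e+01, -1.95212833e-03,
        7.61099381e+01, -4.20935660e+00]), 'joint_velocities': array([-0.0609918 ,  0.05926542, -0.00770026,  0.08267189,  0.05513379,
       -0.0180298 ]), 'joint_torque': array([-4.02674868e-04, -4.57549810e+01, -2.51918060e+01,  2.04545709e-04,
        1.33392995e-02, -2.73738664e-06]), 'position': array([ 0.24193233, -0.52087764,  0.23039353]), 'ee_rot': array([-1.79885845e+02, -6.50250864e-03,  2.49107495e+01]), 'ft_force': array([-0.17106551,  0.03969827,  0.13899326]), 'moment': array([ 0.0314173 , -0.02677968,  0.07581937]), 'gripper_width': 1.001107478887467}
388.7944123671302 320.78997467869834 207.220642346492 [[-0.029, -0.999, 0.023, -0.024], [0.991, -0.025, 0.134, -0.582], [-0.133, 0.026, 0.991, -1.02], [0.0, 0.0, 0.0, 1.0]]
365.8805454567251 321.1989827340802 205.9415406949863 [[-0.071, 0.997, 0.002, 0.049], [-0.567, -0.042, 0.823, 0.281], [0.821, 0.057, 0.568, -1.517], [0.0, 0.0, 0.0, 1.0]]
```

View pics/top0.png

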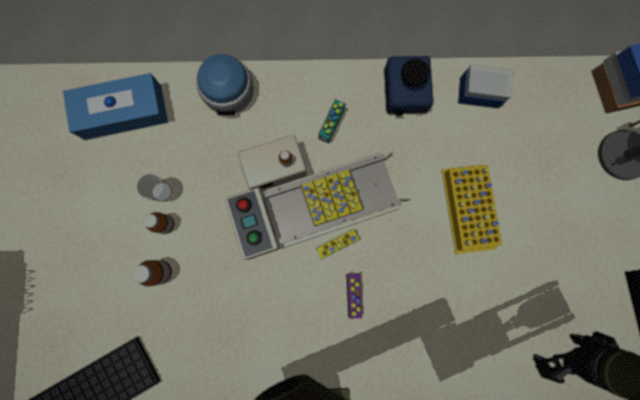

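View pics/sc0.png

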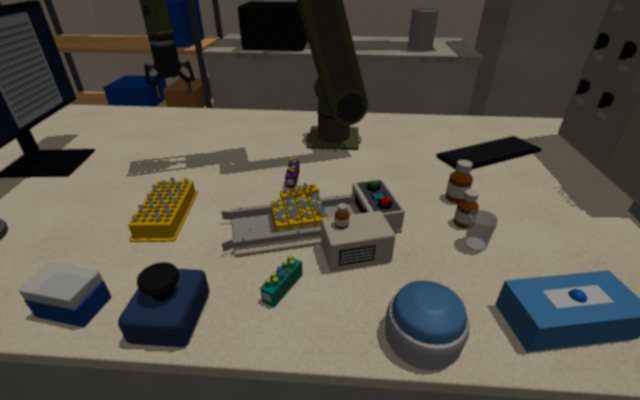

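The top view shows the green key at about (254,238), the red key at (244,205), the row at about (332,197), the open end at right (400,180), the spare rack at (338,244) and the jar on the tunnel at (286,157). The scene view matches. Next I measure these.

```bash
cat >> h.py <<'E'
def ray(s,u,v,z):
    E=np.linalg.inv(s['extrinsics']); d=E[:3,:3]@np.array([(u-s['cx'])/s['fx'],-(v-s['cy'])/s['fy'],-1]); o=E[:3,3]
    return o+d*(z-o[2])/d[2]
def blob(s,lo,hi,box):
    m=cv2.inRange(cv2.cvtColor(s['img'],cv2.COLOR_RGB2HSV),lo,hi); k=np.zeros_like(m); x0,y0,x1,y1=box; k[y0:y1,x0:x1]=m[y0:y1,x0:x1]
    c=max(cv2.findContours(k,0,2)[0],key=cv2.contourArea); return c
E
python3 - <<'E'
from h import *
T=dict(np.load('top0.npz'));S=dict(np.load('sc0.npz'))
def cen(c): m=cv2.moments(c);return m['m10']/m['m00'],m['m01']/m['m00'],cv2.contourArea(c)
bx={0:[(235,190,258,215),(244,228,266,250)],1:[(376,192,396,210),(364,178,384,194)]}
P=[]
for i,s in enumerate((T,S)):
    W=cloud(s)
    r=cen(blob(s,(0,130,60),(8,255,255),bx[i][0]));g=cen(blob(s,(45,90,30),(85,255,255),bx[i][1]))
    R=ray(s,*r[:2],.097);G=ray(s,*g[:2],.097)
    print(r,g,'R',R.round(4),'G',G.round(4),'dist',np.linalg.norm(R-G).round(4),'depth',W[int(r[1]),int(r[0])].round(3),W[int(g[1]),int(g[0])].round(3))
    P.append((R,G))
R,G=np.mean(P,0)
ex=(R-G)[:2];ex/=np.linalg.norm(ex);ey=np.array([-ex[1],ex[0]])
O=(R+G)[:2]/2-5e-3*ex-.19*ey
print('O',O,'yaw',np.degrees(np.arctan2(ex[1],ex[0])))
# depth points in loader frame
for i,s in enumerate((T,S)):
    W=cloud(s);L=np.stack([(W[...,:2]-O)@ex,(W[...,:2]-O)@ey,W[...,2]],-1)
    hs=cv2.cvtColor(s['img'],cv2.COLOR_RGB2HSV)
    ye=cv2.inRange(hs,(18,110,60),(35,255,255))>0
    a=L[ye&(abs(L[...,0])<.075)&(abs(L[...,1])<.2)&(L[...,2]>.05)]
    print('row',len(a),np.percentile(a,[1,5,50,95,99],axis=0).round(4).tolist())
    h=L[(abs(L[...,0])<.12)&(L[...,1]>.1)&(L[...,1]<.3)&(abs(L[...,2]-.075)<.006)]
    print('housing',np.percentile(h,[1,50,99],axis=0).round(4).tolist())
    t=L[(abs(L[...,0])<.04)&(L[...,1]<-.1)&(L[...,1]>-.2)];print('tray z',np.median(t[:,2]))
    b=L[ye&(L[...,0]<-.085)&(L[...,0]>-.25)&(abs(L[...,1])<.25)&(L[...,2]>.03)]
    if len(b):print('spare',np.percentile(b,[2,50,98],axis=0).round(4).tolist())
E
```

```text
(242.28851540616245, 204.0252100840336, 59.5) (252.78358208955223, 237.044776119403, 67.0) R [0.5873 0.1627 0.097 ] G [0.5019 0.1364 0.097 ] dist 0.0894 depth [0.588 0.164 0.095] [0.502 0.138 0.097]
(385.1025641025641, 199.44615384615383, 32.5) (373.5, 183.1611111111111, 30.0) R [0.5936 0.1616 0.097 ] G [0.5124 0.1349 0.097 ] dist 0.0855 depth [0.592 0.161 0.097] [0.51  0.134 0.096]
O [ 0.60164869 -0.03368316] yaw 17.653318454727824
row 1623 [[-0.0632, -0.1012, 0.0579], [-0.06, -0.0957, 0.0596], [-0.009, -0.0343, 0.0631], [0.0462, 0.0274, 0.0794], [0.0499, 0.0323, 0.0812]]
housing [[-0.0876, 0.1425, 0.07], [-0.0048, 0.1858, 0.0755], [0.0799, 0.2367, 0.0801]]
tray z 0.0172599414280179
spare [[-0.2458, -0.062, 0.0407], [-0.129, -0.0097, 0.0454], [-0.1102, 0.0449, 0.0618]]
row 976 [[-0.0597, -0.1034, 0.0513], [-0.0483, -0.1004, 0.0536], [0.0249, -0.0411, 0.0635], [0.0517, 0.012, 0.0794], [0.0532, 0.0258, 0.0806]]
housing [[-0.0839, 0.1418, 0.0696], [0.0056, 0.1796, 0.0759], [0.0819, 0.2349, 0.08]]
tray z 0.01743282836383797
spare [[-0.2452, -0.0657, 0.0333], [-0.1209, -0.0121, 0.0454], [-0.106, 0.0445, 0.0624]]
```

Call:
{"name": "jog_arm", "arguments": {"dr": [[0,0,-40],[0,0,-82.6],[0,0,-82.6],[0,0,-82.6],[0,0,-82.6],[0,0,-82.6],[0,0,-82.6],[0,0,-82.6],[0,0,-82.6],[0,0,-82.6]], "offset": [[0.507,-0.133,0],[0.507,-0.133,0],[0.507,-0.133,0],[0.507,-0.133,0],[0.507,-0.133,0],[0.507,-0.133,0],[0.507,-0.133,0],[0.507,-0.133,0],[0.507,-0.133,0],[0.507,-0.133,0]], "hand": [0,0,0,0,0,0,0,0,0,0]}}

```text
t: 1.1
position: [0.6284, -0.201, 0.2308]
ee_rot: [-180.0, -0.0, 107.8]
ft_force: [-0.1, -0.9, 0.2]
gripper_width: 0.001
```

```bash
python3 - <<'E'
from h import *
s=snap('wrist','wr1');print(s['fx'],s['cx'],s['cy'],np.linalg.inv(s['extrinsics']).round(3).tolist());print(ctrl.state()['position'])
T=dict(np.load('top0.npz'))
c=blob(T,(18,110,60),(35,255,255),(290,160,375,232))
for q in cv2.boxPoints(cv2.minAreaRect(c)): print(ray(T,*q,.063).round(4), end=' ')
# housing rectangle from depth, least-squares plane band
W=cloud(T); 
k=((abs(W[...,2]-.076)<.007)&(W[...,1]<.25)&(W[...,1]>.05)&(W[...,0]>.4)&(W[...,0]<.75)).astype('u1')
n,l,st,ce=cv2.connectedComponentsWithStats(k); i=1+np.argmax(st[1:,4]); pts=W[l==i][:,:2].astype('f4')
r=cv2.minAreaRect(pts);print('\nhousing',r,np.median(pts,0))
E
```

```text
309.70691628693146 327.7995542387924 198.7389714694966 [[0.952, -0.293, -0.088, 0.606], [0.306, 0.912, 0.274, -0.131], [-0.0, -0.288, 0.958, 0.373], [0.0, 0.0, 0.0, 1.0]]
[ 0.63521162 -0.19508851  0.2305285 ]
[0.6404 0.013  0.063 ] [ 0.6815 -0.1184  0.063 ] [ 0.5702 -0.1502  0.063 ] [ 0.5306 -0.0203  0.063 ] 
housing ((0.5527437329292297, 0.10924560576677322), (0.17224809527397156, 0.1735152155160904), 16.77284812927246) [0.54053164 0.14172602]
```

View pics/wr1.png

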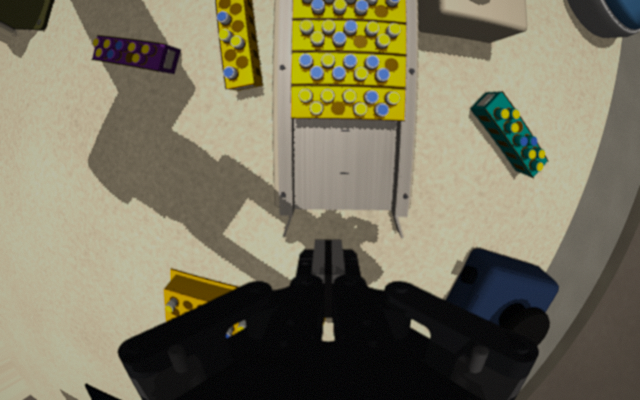

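The wrist view shows the tray axis vertical in the image, the row's rear edge at v≈120 from u≈291 to 405, and clear tray behind it. The shut fingers point at about (330,245).

```bash
cat >> h.py <<'E'
def fray(s,u,v,z):
    E=np.linalg.inv(s['extrinsics']); q=np.array([(u-s['cx'])/s['fx'],(v-s['cy'])/s['fy']]); r=np.hypot(*q); a=np.sin(r)/r if r>1e-9 else 1
    d=E[:3,:3]@np.array([q[0]*a,-q[1]*a,-np.cos(r)]); o=E[:3,3]; return o+d*(z-o[2])/d[2]
E
python3 - <<'E'
from h import *
s=dict(np.load('wr1.npz')); m=cv2.inRange(cv2.cvtColor(s['img'],cv2.COLOR_RGB2HSV),(18,110,60),(35,255,255))
m[:,:280]=0;m[:,415:]=0;m[200:]=0
L=[];R=[]
for v in range(20,116,4):
    u=np.where(m[v])[0]; L.append(fray(s,u.min()-.5,v,.063)[:2]);R.append(fray(s,u.max()+.5,v,.063)[:2])
B=[]
for u in range(296,402,4): 
    v=np.where(m[:,u])[0].max()+.5; B.append(fray(s,u,v,.063)[:2])
L,R,B=map(np.array,(L,R,B))
def line(p):
    c=np.median(p,0); f=cv2.fitLine(p.astype('f4'),cv2.DIST_HUBER,0,.001,.001).ravel(); return f[2:],f[:2]
for n,p in zip('LRB',(L,R,B)):
    c,d=line(p); print(n,c,np.degrees(np.arctan2(d[1],d[0])))
cb,d=line(B); d*=np.sign(d[0]); e=np.array([-d[1],d[0]])
print('width',(line(R)[0]-line(L)[0])@d, 'B center',cb, 'depth z near rear', )
p=ctrl.state()['position'];print(p, 'tcp rel: lateral to row centre',(p[:2]-(line(R)[0]+line(L)[0])/2)@d,'behind rear',(cb-p[:2])@e)
W=s['depth'];print(W[160,345],W[110,345])
E
```

```text
L [ 0.55615246 -0.09517953] -73.09749
R [ 0.66199845 -0.05114032] -72.85719
B [ 0.6214622 -0.137004 ] 17.219042
width 0.1141387 B center [ 0.6214622 -0.137004 ] depth z near rear
[ 0.63521162 -0.19508851  0.2305285 ] tcp rel: lateral to row centre -0.011129209347987851 behind rear 0.05955133506331972
0.35625026 0.29709694
```

Call:
{"name": "jog_arm", "arguments": {"dr": [[0,0,0.4],[0,0,0.4],[0,0,0.4],[0,0,0.4],[0,0,0.4],[0,0,0.4],[0,0,0.4],[0,0,0.4]], "offset": [[0,0.011,0.03],[0,0.011,0.07],[0,0.011,0.11],[0,0.011,0.15],[0,0.011,0.18],[0,0.011,0.195],[0,0.011,0.195],[0,0.011,0.195]], "hand": [0,0,0,0,0,0,0,0]}}

```text
t: 1.95
position: [0.6386, -0.1998, 0.0371]
ee_rot: [179.9, 0.0, 107.1]
ft_force: [0.5, -0.4, -0.3]
gripper_width: -0.004
```

```bash
python3 - <<'E'
from h import *
s=snap('wrist','wr2');p=ctrl.state();print(p['position'],p['ee_rot'],p['ft_force'])
d=np.array([.9555,.295]);e=np.array([-.295,.9555]);print(p['position'][:2]@d-.5604,-.3142-p['position'][:2]@e)
E
```

```text
[ 0.63923276 -0.20004545  0.03793819] [1.79864440e+02 1.05062439e-01 1.07099744e+02] [-0.24974315 -0.42939907  0.73811679]
-0.008626505498646853 0.06551709400605998
```

View pics/wr2.png

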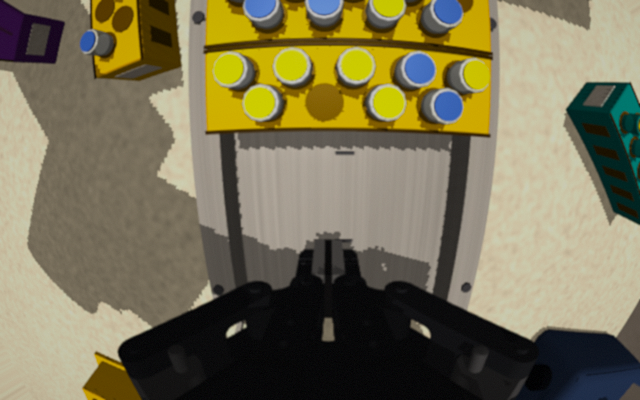

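The wrist view shows the fingers at u≈328 against a tray centre of u≈345, so they sit about 8 mm left of centre. The rear rim is at v≈133. I correct the offset and approach.

Call:
{"name": "jog_arm", "arguments": {"dr": [[0,0,0],[0,0,0],[0,0,0],[0,0,0],[0,0,0],[0,0,0]], "offset": [[0.01,0.008,0.001],[0.025,0.008,0.002],[0.035,0.008,0.002],[0.042,0.008,0.002],[0.042,0.008,0.002],[0.042,0.008,0.002]], "hand": [0,0,0,0,0,0]}}

```text
t: 2.6
position: [0.6332, -0.1566, 0.0345]
ee_rot: [180.0, 0.0, 107.2]
ft_force: [-0.1, -1.1, 0.3]
gripper_width: 0.002
```

Call:
{"name": "jog_arm", "arguments": {"dr": [[0,0,0],[0,0,0],[0,0,0],[0,0,0],[0,0,0],[0,0,0],[0,0,0],[0,0,0],[0,0,0],[0,0,0]], "offset": [[0.003,0.001,0],[0.006,0.002,0],[0.009,0.002,0],[0.011,0.002,0],[0.013,0.002,0],[0.015,0.002,0],[0.018,0.002,0],[0.021,0.002,0],[0.024,0.002,0],[0.027,0.002,0]], "hand": [0,0,0,0,0,0,0,0,0,0]}}

```text
t: 3.6
position: [0.6271, -0.1303, 0.0344]
ee_rot: [180.0, 0.0, 107.1]
ft_force: [1.6, -2.7, -0.9]
gripper_width: 0.002
```

```bash
cat > chk.py <<'E'
from h import *; import sys
s=snap('wrist',sys.argv[1]);p=ctrl.state();print(p['t'],p['position'].round(4),p['ee_rot'].round(2),p['ft_force'].round(2))
d=np.array([.9555,.295]);e=np.array([-.295,.9555]);print('lat',p['position'][:2]@d-.5604,'advance of tcp from old rear',.3142+p['position'][:2]@e)
m=cv2.inRange(cv2.cvtColor(s['img'],cv2.COLOR_RGB2HSV),(18,110,60),(35,255,255)); 
for u in (250,290,370,410,440):
    v=np.where(m[:230,u])[0]
    if len(v): print(u,v.max(),'rear edge e:',.3142+fray(s,u,v.max()+.5,.063)[:2]@e)
E
python3 chk.py wr3
```

```text
3.65 [ 0.6268 -0.1297  0.0343] [-1.7999e+02 -3.0000e-02  1.0712e+02] [ 0.52 -1.35 -0.84]
lat 0.0002495814499420268 advance of tcp from old rear 0.005328879284386134
250 221 rear edge e: 0.03445403756979215
290 229 rear edge e: 0.031179734653648594
370 204 rear edge e: 0.04163775881576792
410 228 rear edge e: 0.031334552857340325
440 229 rear edge e: 0.030593387367469194
```

View pics/wr3.png

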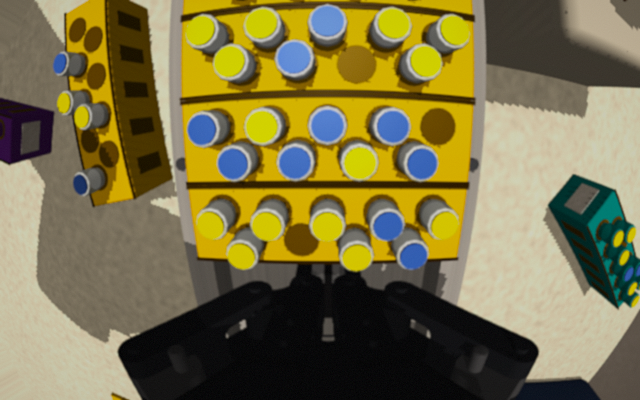

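The row has moved about 16 mm and stays closed up, with the rear rim at v≈262. I'll lean the tool back 8° so the upper fingers stay clear of the caps, and keep pushing.

Call:
{"name": "jog_arm", "arguments": {"dr": [[0,4,0],[0,8,0],[0,8,0],[0,8,0],[0,8,0],[0,8,0],[0,8,0],[0,8,0],[0,8,0],[0,8,0]], "offset": [[0,0,0],[0.002,0,0],[0.007,0,0],[0.013,0,0],[0.02,0,0],[0.027,0,0],[0.034,0,0],[0.041,0,0],[0.047,0,0],[0.052,0,0]], "hand": [0,0,0,0,0,0,0,0,0,0]}}

```text
t: 4.65
position: [0.6116, -0.0801, 0.0344]
ee_rot: [-180.0, -8.0, 107.1]
ft_force: [1.0, -2.1, -1.4]
gripper_width: 0.001
```

```bash
sed -i 's/:230,u/:285,u/; s/(250,290,370,410,440)/(225,290,430)/' chk.py; python3 chk.py wr4; python3 - <<'E'
from h import *
snap('top','top1')
E
```

```text
4.7 [ 0.6111 -0.0792  0.0344] [-179.97   -8.07  107.14] [-0.08  0.06 -0.2 ]
lat 0.00017165562520826683 advance of tcp from old rear 0.05820183691367348
225 251 rear edge e: 0.06831841113636342
290 253 rear edge e: 0.06820192436027467
430 251 rear edge e: 0.06832158623681525
```

View pics/wr4.png

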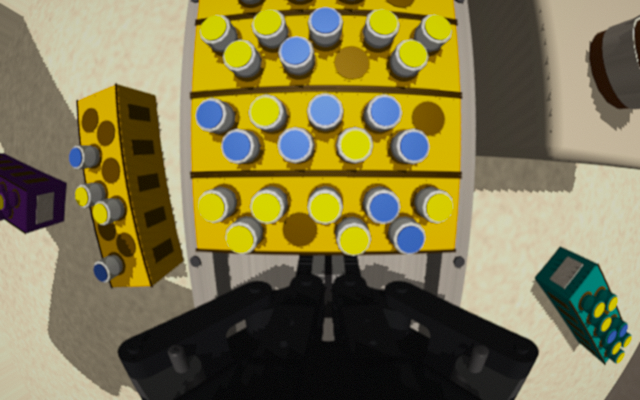

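The row is straight and closed with its rear edge advanced 68 mm, leaving about 38 mm. The spare rack and the jar are clear.

Call:
{"name": "jog_arm", "arguments": {"dr": [[0,0,0],[0,0,0],[0,0,0],[0,0,0],[0,0,0],[0,0,0],[0,0,0],[0,0,0]], "offset": [[0.004,0,0.0005],[0.008,0,0.001],[0.012,0,0.0015],[0.016,0,0.002],[0.02,0,0.003],[0.024,0,0.0035],[0.028,0,0.004],[0.03,0,0.004]], "hand": [0,0,0,0,0,0,0,0]}}

```text
t: 5.55
position: [0.6026, -0.0513, 0.0345]
ee_rot: [-180.0, -8.0, 107.1]
ft_force: [0.8, -2.8, -1.3]
gripper_width: 0.001
```

Call:
{"name": "jog_arm", "arguments": {"dr": [[0,0,0],[0,0,0],[0,0,0],[0,0,0],[0,0,0]], "offset": [[0.001,0,0],[0.002,0,0],[0.003,0,0.0005],[0.004,0,0.0005],[0.005,0,0.0005]], "hand": [0,0,0,0,0]}}

```text
t: 6.05
position: [0.6014, -0.0471, 0.0347]
ee_rot: [180.0, -8.0, 107.1]
ft_force: [0.5, -1.3, -1.6]
gripper_width: -0.001
```

```bash
python3 chk.py wr5
```

```text
6.1 [ 0.6013 -0.0469  0.0347] [-179.99   -8.02  107.1 ] [ 0.24 -2.03 -0.58]
lat 0.0002989039035724561 advance of tcp from old rear 0.09205055960908332
225 251 rear edge e: 0.1027621891559238
290 252 rear edge e: 0.10306972793952393
430 250 rear edge e: 0.10315985009889928
```

Call:
{"name": "jog_arm", "arguments": {"dr": [[0,0,0],[0,0,0],[0,0,0],[0,0,0]], "offset": [[0.001,0,0],[0.002,0,0],[0.003,0,0.0005],[0.003,0,0.0005]], "hand": [0,0,0,0]}}

```text
t: 6.5
position: [0.6006, -0.0441, 0.0348]
ee_rot: [180.0, -8.0, 107.1]
ft_force: [0.2, -2.0, 0.2]
gripper_width: 0.0
```

Call:
{"name": "jog_arm", "arguments": {"dr": [[0,0,0],[0,0,0],[0,0,0],[0,0,0]], "offset": [[0.001,0,0],[0.002,0,0],[0.003,0,0.0005],[0.003,0,0.0005]], "hand": [0,0,0,0]}}

```text
t: 6.9
position: [0.5997, -0.0412, 0.0347]
ee_rot: [180.0, -8.0, 107.1]
ft_force: [1.7, -2.8, 0.3]
gripper_width: -0.004
```

Call:
{"name": "jog_arm", "arguments": {"dr": [[0,0,0],[0,0,0],[0,0,0],[0,0,0]], "offset": [[0.001,0,0],[0.002,0,0],[0.003,0,0.0005],[0.003,0,0.0005]], "hand": [0,0,0,0]}}

```text
t: 7.3
position: [0.5993, -0.0403, 0.0347]
ee_rot: [180.0, -7.8, 107.2]
ft_force: [0.3, -7.9, 0.6]
gripper_width: 0.001
```

Call:
{"name": "jog_arm", "arguments": {"dr": [[0,0,0],[0,0,0],[0,0,0],[0,0,0]], "offset": [[0.001,0,0],[0.002,0,0],[0.003,0,0.0005],[0.003,0,0.0005]], "hand": [0,0,0,0]}}

```text
t: 7.7
position: [0.5993, -0.0401, 0.0347]
ee_rot: [179.9, -7.5, 107.2]
ft_force: [1.2, -16.0, 1.1]
gripper_width: -0.0
```

```bash
python3 chk.py wr6
```

```text
7.75 [ 0.5993 -0.0402  0.0348] [179.94  -7.54 107.21] [  0.38 -15.16   1.28]
lat 0.000426625294780103 advance of tcp from old rear 0.09902879885155877
225 251 rear edge e: 0.11018593389469125
290 253 rear edge e: 0.11008982861602562
430 252 rear edge e: 0.10979207533826027
```

View pics/wr6.png

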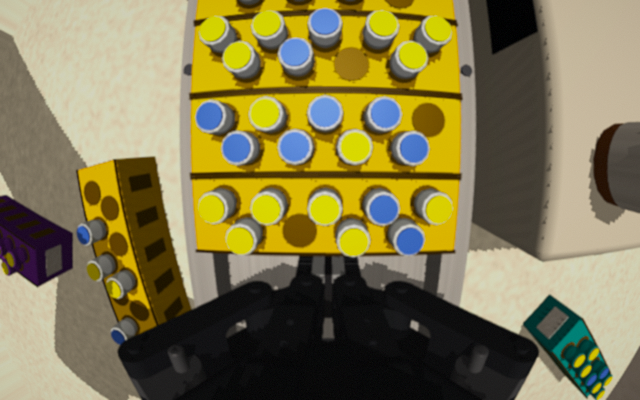

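The row has stalled on the stop at about 15 N, advanced 110 mm. Home plus the given dimensions puts the green key at (0.5026, 0.1361), and the top camera measured (0.5019, 0.1364), so the two agree. I back off, then rise.

Call:
{"name": "jog_arm", "arguments": {"dr": [[0,0,0],[0,0,0],[0,0,0],[0,0,0],[0,-8,0],[0,-8,0],[0,-8,0],[0,-8,0],[0,-8,0],[0,-8,0]], "offset": [[-0.006,0,-0.001],[-0.015,0,-0.002],[-0.035,0,-0.005],[-0.0595,0,-0.008],[-0.0565,0,-0.03],[-0.0505,0,-0.07],[-0.045,0,-0.11],[-0.0385,0,-0.157],[-0.0385,0,-0.157],[-0.0385,0,-0.157]], "hand": [0,0,0,0,0,0,0,0,0,0]}}

```text
t: 8.75
position: [0.6167, -0.0935, 0.1863]
ee_rot: [179.8, 0.1, 107.1]
ft_force: [-1.1, -0.2, -0.9]
gripper_width: 0.002
```

```bash
python3 - <<'E'
from h import *
s=snap('top','top2');w=snap('wrist','wr7');p=ctrl.state();print(p['t'],p['position'],p['ee_rot'],p['ft_force'])
G=np.array([.5023,.1363]);d=G-p['position'][:2];y=np.radians(p['ee_rot'][2]);print('tool dx,dy',d@[np.cos(y),np.sin(y)],d@[np.sin(y),-np.cos(y)])
m=cv2.inRange(cv2.cvtColor(w['img'],cv2.COLOR_RGB2HSV),(45,110,30),(80,255,255));m[:,330:]=0
for c in cv2.findContours(m,0,2)[0]:
    if cv2.contourArea(c)>60:
        q=cv2.moments(c);u,v=q['m10']/q['m00'],q['m01']/q['m00'];print('green',u,v,cv2.contourArea(c),fray(w,u,v,.097))
a,b=w['img'],s['img'][120:280,200:420]
cv2.imwrite('pics/v7.png',cv2.cvtColor(np.vstack([a,cv2.resize(b,(640,200))[:, :640]]),cv2.COLOR_RGB2BGR))
E
```

```text
8.85 [ 0.61460655 -0.0929688   0.18338401] [-1.79882636e+02 -7.97214740e-02  1.07093573e+02] [ 0.31483091 -0.04244471 -0.39211849]
tool dx,dy 0.25215168942411925 -0.03995582337347941
```

View pics/v7.png

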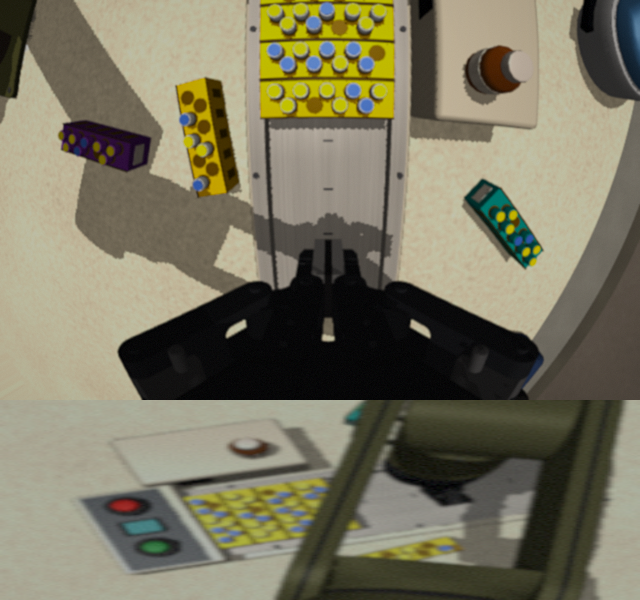

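The row stands against the housing with no gaps, and the bystanders have not moved. Next I move over the green key at the current height.

Call:
{"name": "jog_arm", "arguments": {"dr": [[0,0,0],[0,0,0],[0,0,0],[0,0,0],[0,0,0],[0,0,0],[0,0,0],[0,0,0],[0,0,0],[0,0,0]], "offset": [[0.03,-0.02,0],[0.07,-0.04,0],[0.11,-0.04,0],[0.15,-0.04,0],[0.19,-0.04,0],[0.22,-0.04,0],[0.24,-0.04,0],[0.252,-0.04,0],[0.252,-0.04,0],[0.252,-0.04,0]], "hand": [0,0,0,0,0,0,0,0,0,0]}}

```text
t: 9.85
position: [0.503, 0.1357, 0.1837]
ee_rot: [-179.9, 0.0, 107.1]
ft_force: [-0.4, -0.4, 0.1]
gripper_width: -0.001
```

```bash
python3 - <<'E'
from h import *
w=snap('wrist','wr8');p=ctrl.state();print(p['t'],p['position'],p['ee_rot'],p['ft_force'])
G=np.array([.5023,.1363]);d=G-p['position'][:2];y=np.radians(p['ee_rot'][2]);print('tool dx,dy',d@[np.cos(y),np.sin(y)],d@[np.sin(y),-np.cos(y)])
E
```

```text
9.9 [0.50330424 0.13537894 0.18394074] [-1.79937758e+02  2.66879641e-02  1.07083068e+02] [ 0.36144485 -1.04901331 -1.3704823 ]
tool dx,dy 0.0011754250812566365 -0.000689360400581997
```

View pics/wr8.png

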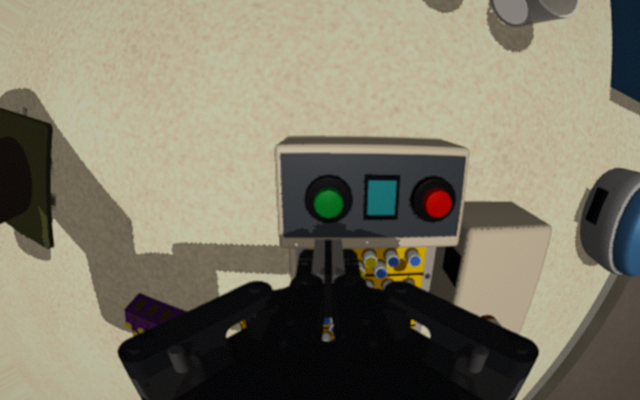

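The green key is at (328,203), in line with the fingers at u≈328. I check its position from the wrist ray.

```bash
python3 - <<'E'
from h import *
w=dict(np.load('wr8.npz'))
c=blob(w,(45,110,30),(85,255,255),(300,170,360,230));q=cv2.moments(c);u,v=q['m10']/q['m00'],q['m01']/q['m00'];print(u,v,fray(w,u,v,.097))
c=blob(w,(0,130,60),(8,255,255),(410,170,470,230));q=cv2.moments(c);u,v=q['m10']/q['m00'],q['m01']/q['m00'];print(u,v,fray(w,u,v,.097))
E
```

```text
328.0737686139748 202.57686139747995 [0.5026067  0.13701803 0.097     ]
437.5374894692502 202.79359730412804 [0.58741358 0.16288766 0.097     ]
```

Call:
{"name": "jog_arm", "arguments": {"dr": [[0,0,0],[0,0,0],[0,0,0],[0,0,0]], "offset": [[0.001,0,0.025],[0.001,0,0.05],[0.001,0,0.07],[0.001,0,0.075]], "hand": [0,0,0,0]}}

```text
t: 10.3
position: [0.5015, 0.1356, 0.1073]
ee_rot: [-179.7, -0.0, 107.0]
ft_force: [0.2, -0.4, 0.8]
gripper_width: -0.001
```

Call:
{"name": "jog_arm", "arguments": {"dr": [[0,0,0],[0,0,0],[0,0,0],[0,0,0],[0,0,0],[0,0,0],[0,0,0]], "offset": [[0.001,0,0.005],[0.001,0,0.01],[0.001,0,0.013],[0.001,0,0.015],[0.001,0,0.017],[0.001,0,0.019],[0.001,0,0.02]], "hand": [0,0,0,0,0,0,0]}}

```text
t: 11.0
position: [0.5033, 0.1381, 0.0908]
ee_rot: [179.9, 0.0, 107.1]
ft_force: [-3.1, -3.3, 17.5]
gripper_width: 0.0
```

17.5 N at z 0.091 is well above the 5 N needed, so the key is on its bottom stop. I hold briefly, then release.

Call:
{"name": "jog_arm", "arguments": {"dr": [[0,0,0],[0,0,0],[0,0,0],[0,0,0],[0,0,0],[0,0,0],[0,0,0],[0,0,0]], "offset": [[0,0,0],[0,0,0],[0,0,-0.01],[0,0,-0.03],[0,0,-0.06],[0,0,-0.09],[0,0,-0.1],[0,0,-0.1]], "hand": [0,0,0,0,0,0,0,0]}}

```text
t: 11.8
position: [0.5035, 0.1386, 0.1911]
ee_rot: [179.8, 0.0, 107.1]
ft_force: [1.2, -0.7, -0.1]
gripper_width: -0.001
```

```bash
python3 - <<'E'
from h import *
w=snap('wrist','wr9');T=snap('top','top3');S=snap('scene','sc3');p=ctrl.state();print(p['t'],p['position'],p['ft_force'])
W=cloud(S)
O=np.array([.5604-.0,-.2042-.004]);D=np.array([[.9555,.295],[-.295,.9555]])
L=W[...,:2]@D.T-O; ye=cv2.inRange(cv2.cvtColor(S['img'],cv2.COLOR_RGB2HSV),(18,110,60),(35,255,255))>0
a=np.dstack([L,W[...,2]])[ye&(abs(L[...,0])<.07)&(abs(L[...,1])<.2)&(W[...,2]>.05)]
print(len(a),np.percentile(a,[1,50,99],axis=0).round(4))
c=blob(w,(45,110,30),(85,255,255),(300,150,360,230));q=cv2.moments(c);u,v=q['m10']/q['m00'],q['m01']/q['m00'];print('key ray',fray(w,u,v,.097))
cv2.imwrite('pics/v9.png',cv2.cvtColor(np.vstack([w['img'][100:],cv2.resize(S['img'][150:280,120:520],(640,208))]),cv2.COLOR_RGB2BGR))
E
```

```text
11.95 [0.50132721 0.13804344 0.18811987] [-0.88539685 -0.27276324  0.12391006]
502 [[-0.055   0.0043  0.0527]
 [ 0.0153  0.0443  0.0639]
 [ 0.0552  0.1359  0.081 ]]
key ray [0.50266398 0.13690485 0.097     ]
```

View pics/v9.png

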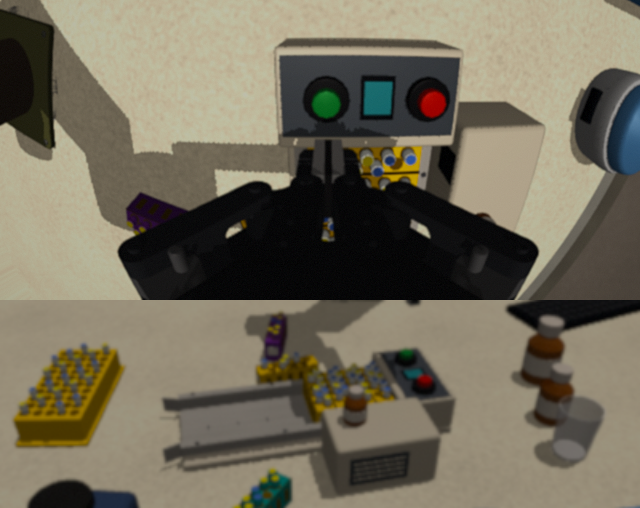

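The key is up again, the row is closed against the housing (depth span y≈4 to 136 mm, so it agrees), and the jar, bottles and beaker are standing. I hand in the job.

```bash
python3 -c "
from rig import ctrl
print(ctrl.finish_job())"
```

```text
the job is handed in; nothing more can be done
None
```

I pushed the four racks home as one row, pressed the green start key right down and let it spring back, then handed the job in at about 12 s. No verdict was reported.

**Push:** I used the shut fingertips on the middle of the last rack's rear face, leaning the tool back 8° to keep clear of the caps. The row moved 110 mm and stalled on the end stop at about 15 N. I then backed straight off and rose clear.

**Key:** I pressed with 17.5 N, at tip height 0.091 m, which is about 6 mm below the key's rest height.

**Last checks:**
- The row spans about y = 4 to 136 mm in the loader frame, closed up and looking flat in the pictures.
- The key looked up again, and the force on the tool was near zero.
- The spare rack, jar, bottles, beaker and tube tray look undisturbed by eye; I did not measure them.

**Disagreements:**
- The first image estimate of the distance to the stop was 106 mm, against the 110 mm actually travelled.
- The scene camera placed the keys about 6 to 10 mm away from where the top camera did. I relied on the top and wrist cameras, which agreed within about 1 mm on the green key.

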